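# Fit the slotted handle on the mould press

## Robot

A 7-joint arm with a two-finger parallel gripper is mounted at the origin on the work surface. World frame = base frame: x ahead of the robot, y to its left, z up, the work surface at z = 0. Lengths are in m, angles in degrees, forces in N, time in s.
With the tool pointing down it reaches from about 0.425 to 0.875 m from the base axis. Payload 4.7 kg.
Tool frame: the origin (TCP) lies midway between the tips of the shut fingers; the grasp point (between the pads) lies 19 mm behind it; z points along the fingers, x is the direction in which the jaws open and shut, and the axes are right-handed (so a half turn about z gives the same grasp; the last joint's range is limited). The gripper opens to 87 mm and grips with 3 to 60 N. Pads are 19 mm wide; open, the fingers measure 117 mm over their backs; the gripper's body (75 mm by 190 mm) begins 51 mm behind the grasp point.
Start: joints at [0.808, 18.392, -4.016, 83.108, 1.295, 78.541, -3.26], TCP at [0.65, -0, 0.191] pointing down, gripper open.
Joint ranges: [-163.93, 163.93], [-17.29, 119.83], [-79.2, 71.16], [3.27, 140.29], [-89.18, 269.18], [5.43, 117.66], [-154.24, 154.24]. Speed limits (degrees/s): [147.25, 147.25, 180, 180, 180, 180, 180].

## Interface

Orientations are given as [roll, pitch, yaw] about the fixed x, y, z axes, in that order (R = Rz(yaw) Ry(pitch) Rx(roll)).
In Python, from cell import env gives the robot as it stands.
- The arm moves only by the tool carry_out, never from a script. Its argument "plan" is a list of rows, each an object with "grip": the closure, from 0 (fully open) to 1 (shut); "dp": the shift along the tool's x, y, z in m, a list of three; "rotation": the turn, a rotation vector about the tool's x, y, z in degrees, a list of three. In form: [{"grip": grip, "dp": [dx, dy, dz], "rotation": [wx, wy, wz]}, ...]. A call has 1 to 8 rows; each row shifts and turns the pose as measured when the row begins, along the tool's axes as they then stand; what a row does not reach is not made up. A row lasts 1/12 s, in which the tool goes at most 41.7 mm and 7.16 degrees, less where a joint would pass 70% of its speed; a pose out of reach is approached as far as the arm can. A call is refused whole if a number of a shift passes 0.0417 or a number of a turn 7.16, either way. A call with a gripper value outside its range is refused whole. The fingers move at their own pace and stop on an object; "force" is the grip in N (left out, the last holds). Time passes only in rows, so rows that do not move let the fingers close. It gives the time, the measured TCP pose, the force and the opening at its end, in the units of the state.
- env.get_obs(): the state, without advancing time (a new reading comes with each control period).
- env.read_camera(name): name is "scene" or "side" or "wrist"; returns the picture (480x640x3 uint8, red, green, blue); there is no depth.
- env.camera_params(name): a dict with "fx", "fy", "cx", "cy" (pixels), "R" (3x3) and "t" (3): a world point X has camera coordinates R X + t. Camera axes: x right, y down, z forward; pixel columns grow to the right and rows downward; lengths in m; the calibration is good to about 2 mm. The wrist camera is an equidistant fisheye: a pixel r from the principal point sees the ray r / f radians off the axis. A picture is of the moment at which its call begins: read the wrist's pose just before it. camera_params takes no time and is no camera call; for the wrist camera it gives the pose at the moment of the call.
- env.sign_off(): hands the job in, once; it reports no verdict.
The state is a dict: "time_s": time; "qpos": joint angles; "joint_velocities": joint speeds; "effort": joint torques, N m; "tool_pos": TCP position; "tool_rot": TCP orientation; "force": force on the tool from outside, world axes, zero at the start; "wrist_torque": the same for the moment, N m; "grip_width": finger opening in m.
Only numpy, scipy, OpenCV 4.12 (cv2) and the standard library are available. Lean on these libraries where they do the work, as an engineer would, in place of code of your own. Each camera call takes 0.05 s, during which the arm holds its last target. There are 200 camera calls.

## Task

In the cigar workshop, the mould press has lost its turning handle. Of the three loose handles on the rolling board, take the one with the long slot through its hub, turn it to match the flat tongue on top of the press spindle and press it down over the tongue until its hub sits fully home, level on the shoulder. Leave the other two handles where they lie.

Things in the scene. Friction and masses are not known exactly. Their poses are not given: they have to be found in the camera images.
- slot_center (a point): Centre (half-way up) of the right handle: loose steel hub block, 50 mm along x, 44 along y, 36 high (z up), with a 34 (x) by 18 mm (y) slot right through it. Arms 14 mm thick at half height run along +x and -x to wooden balls, 130 mm over all. 0.25-0.5 kg. Grip the hub from above across its 44 mm (along y). A half turn makes no difference. It lies flat on a 12 mm board.
- spindle_shoulder (a point): Fixed: centre of the round shoulder's top (44 mm wide), 145 mm above the table, where the hub sits. A fixed tongue rises 38 mm from it: 26 mm along x by 10 along y for 22 mm, then tapering to 12 by 4. Handle home: its x along this x (either way), its centre 18 mm above this point. The press beam's top is 15 mm below: 55 by 275 mm, with two nuts 10 mm high, 118 mm either side.
- round_center (a point): Centre (half-way up) of a spare handle that does not fit: the same arms and balls, 36 mm high, but a round hub 48 mm across with a round 18 mm hole. Leave it lying on the board.
- square_center (a point): Centre (half-way up) of a smaller spare handle that does not fit: 109 mm over all, 36 mm square hub, 36 mm high, with a 13 mm square hole. Leave it lying on the board.
Not all that is in view belongs to the job. What is shaped like the part that bears slot_center but green or purple is not meant.

How it is judged:
By the outcome, as a careful person would: the job done as asked, in the order asked, and still so for the second after the job is handed in, with the robot touching nothing.
It also fails if it takes over 35 s, if anything falls off the work surface, if the arm or the gripper's body presses on something with over 40 N, if the wrist force passes 120 N, or if a joint passes its speed limit or range.

## Working session

There is one attempt and no reset: what is moved stays moved. The work goes in short steps, Python scripts to look and compute and a tool call to move; the robot and the scene stay as the last step left them, time stands still between calls to the robot, and variables do not carry over. Pictures are saved under pics/ and viewed, about 8 in all and at most 12, crops included, and the job is handed in when it is done.

Besides the shell and the picture viewer there is one more tool, called in YAML: its name, and indented under it one key for each argument. carry_out: Moves the arm, as the interface text tells. Its arguments: {"type":"object","properties":{"plan":{"type":"array","items":{"type":"object","properties":{"grip":{"type":"number"},"dp":{"type":"array","items":{"type":"number"}},"rotation":{"type":"array","items":{"type":"number"}}}}},"force":{"type":"number"}},"required":["plan"]}

```bash
mkdir -p pics; cat > h.py <<'E'
import numpy as np, cv2
from cell import env
def snap(n,f):
    p=env.camera_params(n); im=env.read_camera(n); cv2.imwrite(f,im[:,:,::-1]); return p,im
def ray(p,u,v,fish=False):
    x=(u-p['cx'])/p['fx']; y=(v-p['cy'])/p['fy']
    if fish:
        r=np.hypot(x,y); d=np.array([x/r*np.sin(r),y/r*np.sin(r),np.cos(r)]) if r>1e-9 else np.array([0,0,1.])
    else: d=np.array([x,y,1.])
    R=np.array(p['R']); return -R.T@np.array(p['t']), R.T@d
def onz(p,u,v,z,fish=False):
    o,d=ray(p,u,v,fish); return o+d*(z-o[2])/d[2]
E
python3 - <<'E'
from h import *
a=[]
for n in ['scene','side','wrist']:
    p,im=snap(n,f'pics/{n}0.png'); a.append(im)
    print(n,p)
cv2.imwrite('pics/sw.png',cv2.resize(np.vstack([a[0],a[1]])[:,:,::-1],(400,600)))
E
```

```text
scene {'fx': 543.2692886236634, 'fy': 543.2692886236634, 'cx': 317.98920049625497, 'cy': 238.60595619703201, 'R': array([[-0.13693507,  0.99036323, -0.02072313],
       [ 0.56427972,  0.0607933 , -0.82334232],
       [-0.81414813, -0.12443809, -0.56716662]]), 't': array([-0.06191598, -0.17645734,  1.5338624 ])}
side {'fx': 570.3469747008579, 'fy': 570.3469747008579, 'cx': 324.0586702917426, 'cy': 238.93098796458696, 'R': array([[ 0.98178438, -0.18965771,  0.01137514],
       [-0.09330826, -0.53344192, -0.8406743 ],
       [ 0.16550834,  0.8242995 , -0.54142157]]), 't': array([-0.4024511 ,  0.20220558,  1.14554444])}
wrist {'fx': 371.64829954431775, 'fy': 371.64829954431775, 'cx': 317.8751600201456, 'cy': 247.43550025484288, 'R': array([[ 9.99998209e-01,  1.06242100e-04, -1.88938740e-03],
       [ 5.72700241e-04, -9.68593555e-01,  2.48648743e-01],
       [-1.80363149e-03, -2.48649380e-01, -9.68591881e-01]]), 't': array([-0.64967829, -0.02884475,  0.39051062])}
```

View pics/scene0.png

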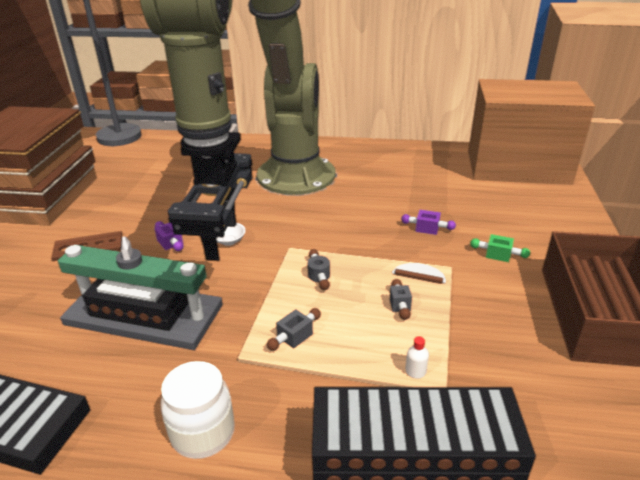

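View pics/side0.png

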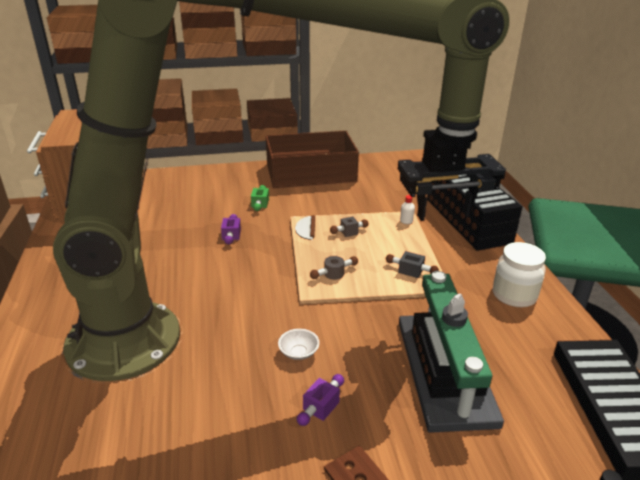

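View pics/wrist0.png

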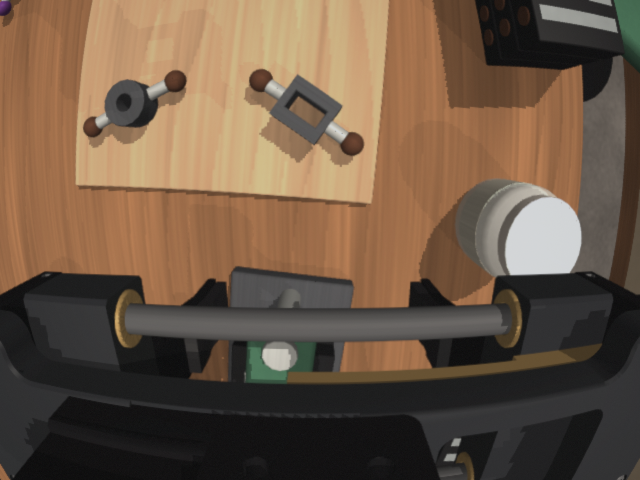

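Candidates in scene view: slotted hub (295,328), round hub (319,268), small square hub (401,298), purple (428,222) and (168,236), green (500,248). I choose the one at (295,328), which is (307,110) in the wrist view: a long rectangular slot through a grey hub. I'll check that in a close crop and measure from there.

```bash
python3 - <<'E'
from h import *
s=cv2.imread('pics/scene0.png');d=cv2.imread('pics/side0.png');w=cv2.imread('pics/wrist0.png')
f=lambda im,x,y,r:cv2.resize(im[y-r:y+r,x-r:x+r],(390,290) if 0 else (390,390),interpolation=cv2.INTER_CUBIC)
cr=np.hstack([f(w,307,110,65),f(d,457,312,32)]);
cv2.imwrite('pics/c1.png',cr)
o=env.get_obs(); print(o['tool_pos'],o['tool_rot'],o['grip_width'],o['time_s'])
p=env.camera_params('wrist')
print('cam',-np.array(p['R']).T@p['t'])
roi=w[40:190,230:390]; hsv=cv2.cvtColor(roi,cv2.COLOR_BGR2HSV)
m=((hsv[...,1]<90)&(hsv[...,2]<130)).astype('uint8')*255
m=cv2.morphologyEx(m,cv2.MORPH_OPEN,np.ones((3,3)))
cs,_=cv2.findContours(m,cv2.RETR_CCOMP,cv2.CHAIN_APPROX_NONE)
for c in cs:
    if cv2.contourArea(c)>60:
        b=cv2.boxPoints(cv2.minAreaRect(c))+[230,40]
        q=np.array([onz(p,*x,.048,True)[:2] for x in b]);print(cv2.contourArea(c),b.round(),'\n',q.round(4),q.mean(0))
# balls
for r in [(261,80),(352,144)]: print('ball',onz(p,*r,.03,True))
P,Q=[env.camera_params(n) for n in('scene','side')]
def tri(u,v):
    (a,b),(c,e)=ray(P,*u),ray(Q,*v); A=np.stack([b,-e],1); t=np.linalg.lstsq(A,c-a,rcond=None)[0]
    x,y=a+b*t[0],c+e*t[1]; return (x+y)/2,np.linalg.norm(x-y)
print('tip',tri((125,238),(458,294)))
print('nuts',[onz(P,*x,.14)for x in[(73,254),(190,268)]],[onz(Q,*x,.14)for x in[(437,279),(474,365)]])
E
```

```text
[ 6.49518062e-01 -3.92293017e-05  1.90294299e-01] [1.79997342e+02 8.67984859e-02 6.68697034e-04] 0.08681258117697263 0.15
cam [0.65043474 0.06923295 0.38433481]
2638.0 [[267. 112.]
 [295.  72.]
 [343. 106.]
 [315. 146.]] 
 [[0.6043 0.1079]
 [0.6294 0.1446]
 [0.6725 0.1131]
 [0.6475 0.0765]] [0.63840239 0.11055225]
546.5 [[287. 109.]
 [297.  94.]
 [325. 114.]
 [315. 128.]] 
 [[0.6227 0.1107]
 [0.6316 0.1239]
 [0.6563 0.1061]
 [0.6474 0.0929]] [0.63950619 0.10839325]
ball [0.59595459 0.14205126 0.03      ]
ball [0.6820671  0.07909208 0.03      ]
tip (array([ 0.60417068, -0.19581583,  0.18564988]), np.float64(0.0024793189425236224))
nuts [array([ 0.60064324, -0.30859614,  0.14      ]), array([ 0.61755535, -0.07785696,  0.14      ])] [array([ 0.61116797, -0.09262819,  0.14      ]), array([ 0.58872918, -0.31917487,  0.14      ])]
```

View pics/c1.png

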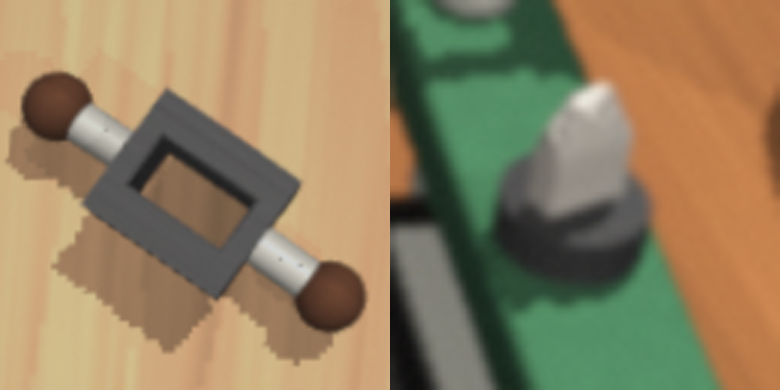

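The left crop confirms the choice: rectangular hub, long slot, brown balls, at about (0.639, 0.1105) with yaw about -36°. The right crop shows the tongue, but its angle needs a view from above, so I'll move the wrist camera over the press.

carry_out:
  plan:
    - {"grip":0,"dp":[-0.006,0.038,-0.01],"rotation":[0,0,0]}
    - {"grip":0,"dp":[-0.006,0.038,-0.01],"rotation":[0,0,0]}
    - {"grip":0,"dp":[-0.006,0.038,-0.01],"rotation":[0,0,0]}
    - {"grip":0,"dp":[-0.006,0.038,-0.01],"rotation":[0,0,0]}
    - {"grip":0,"dp":[-0.006,0.038,-0.01],"rotation":[0,0,0]}
    - {"grip":0,"dp":[-0.006,0.038,-0.01],"rotation":[0,0,0]}
    - {"grip":0,"dp":[-0.006,0.038,-0.01],"rotation":[0,0,0]}
    - {"grip":0,"dp":[0,0,0],"rotation":[0,0,0]}
  force: 30

```text
time_s: 0.82
tool_pos: [0.6055, -0.2711, 0.2565]
tool_rot: [-179.9, 0.6, 0.7]
force: [-0.9, -1.4, -0.1]
grip_width: 0.0872
```

```bash
python3 - <<'E'
from h import *
import pickle
p,im=snap('wrist','pics/w1.png'); pickle.dump(p,open('w1.pkl','wb'))
R=np.array(p['R']); 
c=R@np.array([.604,-.196,.16])+p['t']; th=np.arctan2(np.hypot(*c[:2]),c[2]); uv=np.array([p['cx'],p['cy']])+p['fx']*th*c[:2]/np.hypot(*c[:2])
print(uv,env.get_obs()['tool_pos'])
u,v=uv.round().astype(int); r=50
x0,y0=max(u-r,0),max(v-r,0); print(x0,y0)
cv2.imwrite('pics/c2.png',cv2.resize(im[y0:y0+2*r,x0:x0+2*r,::-1],(600,600),interpolation=cv2.INTER_CUBIC))
E
```

```text
[317.85196355 146.94619541] [ 0.60651614 -0.26652499  0.25557932]
268 97
```

View pics/c2.png

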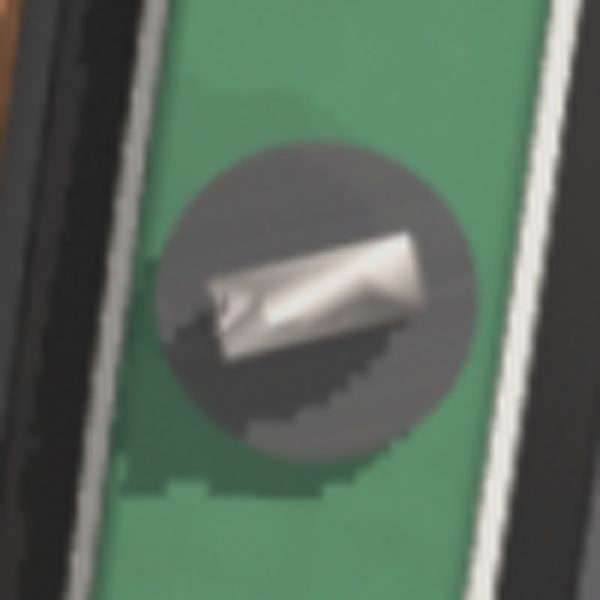

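The tongue is seen from overhead. Its corners are at crop (210,285), (408,233), (425,308) and (225,358), and the shoulder circle is centred at about (318,301). Next I compute the pose.

```bash
python3 - <<'E'
from h import *
import pickle
p=pickle.load(open('w1.pkl','rb'))
k=lambda u,v:(268+u/6-.4,97+v/6-.4)
print('shoulder',onz(p,*k(318,301),.145,True))
for z in(.150,.165):
    q=np.array([onz(p,*k(*x),z,True)[:2] for x in[(210,285),(408,233),(425,308),(225,358)]])
    print(q.mean(0),[np.degrees(np.arctan2(*(b-a)[::-1])) for a,b in((q[0],q[1]),(q[3],q[2]),(q[1],q[2]),(q[0],q[3]))],np.linalg.norm(q[1]-q[0]),np.linalg.norm(q[2]-q[1]))
o=env.get_obs(); print(o['tool_pos'],o['tool_rot'],o['qpos'])
E
```

```text
shoulder [ 0.60605867 -0.19549935  0.145     ]
[ 0.60592526 -0.1948812 ] [np.float64(15.688047297644863), np.float64(15.032199125167494), np.float64(-76.44484535571557), np.float64(-77.91825437201089)] 0.027286921679551927 0.010366437380318944
[ 0.6059959  -0.19524897] [np.float64(15.688047297644921), np.float64(15.032199125167487), np.float64(-76.44484535571527), np.float64(-77.9182543720109)] 0.0259255612980352 0.009849249794530762
[ 0.60651614 -0.26652499  0.25557932] [-179.63418746    0.63738322    0.93683776] [18.66622566 19.33014141  3.79740368 74.6803449  -1.34352192 86.75983006
 23.27743655]
```

Spindle is at (0.606, -0.195) with tongue yaw about 15°. I'll grasp at tool yaw 53.8° and place at about 105°.

carry_out:
  plan:
    - {"grip":0,"dp":[0.003,-0.038,0],"rotation":[0,0,0]}
    - {"grip":0,"dp":[0.003,-0.038,0],"rotation":[0,0,0]}
    - {"grip":0,"dp":[0.003,-0.038,0],"rotation":[0,0,0]}
    - {"grip":0,"dp":[0.003,-0.038,0.005],"rotation":[0,0,0]}
    - {"grip":0,"dp":[0.003,-0.038,0.012],"rotation":[0,0,0]}
    - {"grip":0,"dp":[0.003,-0.038,0.012],"rotation":[0,0,0]}
    - {"grip":0,"dp":[0.003,-0.038,0.012],"rotation":[0,0,0]}
    - {"grip":0,"dp":[0.003,-0.038,0.012],"rotation":[0,0,0]}

```text
time_s: 1.53
tool_pos: [0.6259, 0.0374, 0.2009]
tool_rot: [-179.8, 0.6, -0.2]
force: [0.7, 0.9, -0.2]
grip_width: 0.0867
```

carry_out:
  plan:
    - {"grip":0,"dp":[0.003,-0.035,0.012],"rotation":[0,0,-6.7]}
    - {"grip":0,"dp":[0,-0.02,0.012],"rotation":[0,0,-6.7]}
    - {"grip":0,"dp":[0,0,0],"rotation":[0,0,-6.7]}
    - {"grip":0,"dp":[0,0,0],"rotation":[0,0,-6.7]}
    - {"grip":0,"dp":[0,0,0],"rotation":[0,0,-6.7]}
    - {"grip":0,"dp":[0,0,0],"rotation":[0,0,-6.7]}
    - {"grip":0,"dp":[0,0,0],"rotation":[0,0,-6.7]}
    - {"grip":0,"dp":[0,0,0],"rotation":[0,0,-6.0]}

```text
time_s: 2.2
tool_pos: [0.6145, 0.1266, 0.1667]
tool_rot: [-178.3, 0.2, 56.1]
force: [0.2, 0.2, 0.5]
grip_width: 0.0871
```

```bash
cat >> h.py <<'E'
from scipy.spatial.transform import Rotation as Ro
def go(x,y,z,yaw):
    o=env.get_obs(); R=Ro.from_euler('xyz',o['tool_rot'],degrees=True); T=Ro.from_euler('xyz',[180,0,yaw],degrees=True)
    print('t',o['time_s'],'pos',np.round(o['tool_pos'],4),'rot',np.round(o['tool_rot'],2),'F',np.round(o['force'],1),'w',o['grip_width'])
    print('dp',(R.inv().apply(np.array([x,y,z])-o['tool_pos'])).round(4),'rot',(R.inv()*T).as_rotvec(degrees=True).round(2))
E
python3 -c "
from h import *
go(.639,.1105,.1,53.8); snap('wrist','pics/w2.png'); print(env.get_obs()['qpos'])"
```

```text
t 2.2 pos [0.6145 0.1266 0.1667] rot [-178.26    0.25   56.1 ] F [0.2 0.2 0.5] w 0.0870933030203968
dp [0.0006 0.0313 0.0657] rot [-1.74  0.28  2.29]
[ -1.04885741  18.25987393 -15.4178671   86.66992631   3.68334171
  77.04970797  39.72337415]
```

View pics/w2.png

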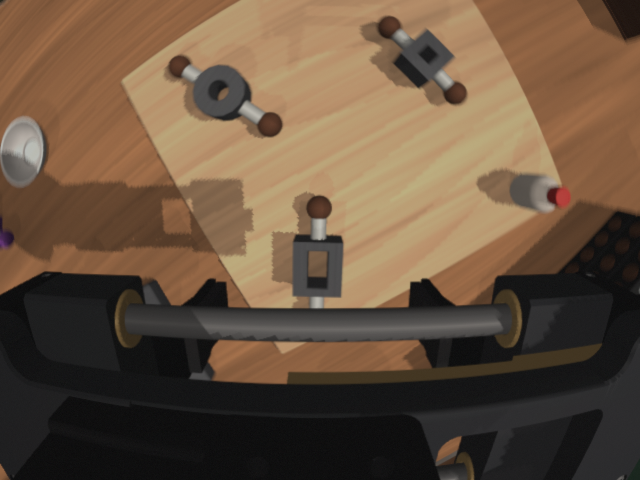

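The slotted hub is at (318,267), lined up with the jaws; the round hub (221,91) and square hub (424,57) are well clear. Next I refine its position from this view.

```bash
python3 - <<'E'
from h import *
p=env.camera_params('wrist'); w=env.read_camera('wrist')[:,:,::-1]
roi=w[200:300,270:370]; hsv=cv2.cvtColor(roi,cv2.COLOR_BGR2HSV)
m=((hsv[...,1]<90)&(hsv[...,2]<130)).astype('uint8')*255
m=cv2.morphologyEx(m,cv2.MORPH_OPEN,np.ones((3,3)))
cs,_=cv2.findContours(m,cv2.RETR_CCOMP,cv2.CHAIN_APPROX_NONE)
for c in cs:
    if cv2.contourArea(c)>150:
        b=cv2.boxPoints(cv2.minAreaRect(c))+[270,200]
        q=np.array([onz(p,*x,.048,True)[:2] for x in b]);e=q[1:]-q[:-1]
        print(b.round().tolist(),q.mean(0),np.linalg.norm(e,axis=1),np.degrees(np.arctan2(e[:,1],e[:,0])))
go(.639,.1105,.018,53.8)
E
```

```text
[[289.0, 296.0], [293.0, 219.0], [343.0, 221.0], [340.0, 299.0]] [0.63061875 0.11603289] [0.07023023 0.04317247 0.07028923] [142.75801352  53.65615482 -35.37441347]
[[306.0, 278.0], [307.0, 251.0], [327.0, 252.0], [326.0, 279.0]] [0.63436702 0.1137176 ] [0.02473301 0.01771943 0.02474343] [143.18339965  53.48783719 -36.03393585]
t 2.3 pos [0.6145 0.1266 0.1667] rot [-178.25    0.25   55.77] F [-0.1  0.6 -0.1] w 0.08694201133671603
dp [0.0011 0.0338 0.1477] rot [-1.75  0.28  1.97]
```

carry_out:
  plan:
    - {"grip":0,"dp":[0.001,0.034,0],"rotation":[-1.7,0.3,2]}
    - {"grip":0,"dp":[0,0,0.035],"rotation":[0,0,0]}
    - {"grip":0,"dp":[0,0,0.03],"rotation":[0,0,0]}
    - {"grip":0,"dp":[0,0,0.02],"rotation":[0,0,0]}
    - {"grip":0,"dp":[0,0,0],"rotation":[0,0,0]}

```text
time_s: 2.72
tool_pos: [0.6451, 0.1118, 0.0797]
tool_rot: [179.8, -0.3, 52.8]
force: [-1.2, -0.8, -0.5]
grip_width: 0.0869
```

```bash
python3 -c "
from h import *
go(.639,.1105,.018,53.8)"
```

```text
t 2.7167 pos [0.6451 0.1118 0.0797] rot [179.82  -0.31  52.84] F [-1.2 -0.8 -0.5] w 0.0869353709266595
dp [-0.005  -0.0043  0.0617] rot [ 0.18 -0.3  -0.96]
```

carry_out:
  plan:
    - {"grip":0,"dp":[-0.005,-0.004,0.02],"rotation":[0.2,-0.3,-1]}
    - {"grip":0,"dp":[0,0,0.02],"rotation":[0,0,0]}
    - {"grip":0,"dp":[0,0,0.01],"rotation":[0,0,0]}
    - {"grip":0,"dp":[0,0,0],"rotation":[0,0,0]}

```text
time_s: 3.05
tool_pos: [0.6393, 0.1122, 0.0304]
tool_rot: [180.0, -0.1, 53.4]
force: [-0.9, 0.1, 0.8]
grip_width: 0.087
```

```bash
python3 -c "
from h import *
go(.639,.1105,.018,53.8)"
```

```text
t 3.05 pos [0.6393 0.1122 0.0304] rot [ 1.800e+02 -7.000e-02  5.342e+01] F [-0.9  0.1  0.8] w 0.08703600245795291
dp [-0.0015  0.0007  0.0124] rot [ 0.   -0.07 -0.38]
```

carry_out:
  plan:
    - {"grip":0,"dp":[-0.001,0.001,0.012],"rotation":[0,0,-0.4]}
    - {"grip":0,"dp":[0,0,0],"rotation":[0,0,0]}
    - {"grip":0.7,"dp":[0,0,0],"rotation":[0,0,0]}
    - {"grip":0.7,"dp":[0,0,0],"rotation":[0,0,0]}
    - {"grip":0.7,"dp":[0,0,0],"rotation":[0,0,0]}
    - {"grip":0.7,"dp":[0,0,0],"rotation":[0,0,0]}
    - {"grip":0.7,"dp":[0,0,0],"rotation":[0,0,0]}
  force: 35

```text
time_s: 3.63
tool_pos: [0.6438, 0.1121, 0.0239]
tool_rot: [179.7, -0.4, 53.7]
force: [-0.5, 0.4, 0.3]
grip_width: 0.0614
```

```bash
python3 -c "
from h import *
go(.639,.1105,.018,53.8)"
```

```text
t 3.6333 pos [0.6438 0.1121 0.0239] rot [179.66  -0.45  53.7 ] F [-0.5  0.4  0.3] w 0.06144921579911227
dp [-0.0042 -0.0029  0.0058] rot [ 0.34 -0.45 -0.1 ]
```

carry_out:
  plan:
    - {"grip":0.3,"dp":[-0.004,-0.003,0.006],"rotation":[0.3,-0.4,0]}
    - {"grip":0.7,"dp":[0,0,0],"rotation":[0,0,0]}
    - {"grip":0.7,"dp":[0,0,0],"rotation":[0,0,0]}

```text
time_s: 3.88
tool_pos: [0.6393, 0.1106, 0.0183]
tool_rot: [179.9, -0.1, 53.7]
force: [-0.0, -0.2, 0.2]
grip_width: 0.0541
```

```bash
python3 -c "
from h import *
go(.639,.1105,.018,53.8)"
```

```text
t 3.8833 pos [0.6393 0.1106 0.0183] rot [ 1.7991e+02 -8.0000e-02  5.3690e+01] F [-0.  -0.2  0.2] w 0.054055038548519244
dp [-0.0003 -0.0002  0.0003] rot [ 0.09 -0.08 -0.11]
```

carry_out:
  plan:
    - {"grip":1,"dp":[0,0,0],"rotation":[0,0,0]}
    - {"grip":1,"dp":[0,0,0],"rotation":[0,0,0]}
    - {"grip":1,"dp":[0,0,0],"rotation":[0,0,0]}
    - {"grip":1,"dp":[0,0,0],"rotation":[0,0,0]}
  force: 40

```text
time_s: 4.22
tool_pos: [0.6388, 0.1105, 0.0179]
tool_rot: [179.9, -0.0, 53.7]
force: [-0.1, -0.8, 0.4]
grip_width: 0.029
```

carry_out:
  plan:
    - {"grip":1,"dp":[0,0,-0.01],"rotation":[0,0,0]}
    - {"grip":1,"dp":[0,0,-0.03],"rotation":[0,0,0]}
    - {"grip":1,"dp":[0,0,-0.04],"rotation":[0,0,0]}
    - {"grip":1,"dp":[0,0,-0.04],"rotation":[0,0,0]}
    - {"grip":1,"dp":[0,0,-0.04],"rotation":[0,0,0]}
    - {"grip":1,"dp":[0,0,-0.04],"rotation":[0,0,0]}
    - {"grip":1,"dp":[0,0,-0.02],"rotation":[0,0,0]}

```text
time_s: 4.8
tool_pos: [0.6336, 0.1096, 0.2429]
tool_rot: [-179.4, 0.5, 53.7]
force: [1.8, 1.0, 1.5]
grip_width: 0.0005
```

```bash
python3 -c "
from h import *
go(.606,-.195,.23,105)"
```

```text
t 4.8 pos [0.6336 0.1096 0.2429] rot [-179.45    0.55   53.74] F [1.8 1.  1.5] w 0.0004860816920607807
dp [-0.2618  0.1581  0.0139] rot [ -0.76   0.26 -51.26]
```

The jaws shut fully to 0.5 mm, so the hub was missed. I'll look before moving anything else.

```bash
python3 - <<'E'
from h import *
a=env.read_camera('side');b=env.read_camera('scene');p,w=snap('wrist','pics/w3.png')
im=np.hstack([cv2.resize(a[180:330,270:470],(400,300)),cv2.resize(b[230:390,240:460],(400,300))])
im=np.vstack([im,cv2.resize(w[:,:],(400,300)).repeat(1,0) if 0 else np.hstack([cv2.resize(w,(400,300)),np.zeros((300,400,3),'uint8')])])
cv2.imwrite('pics/m3.png',im[:,:,::-1])
E
```

```text
(no output)
```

View pics/m3.png

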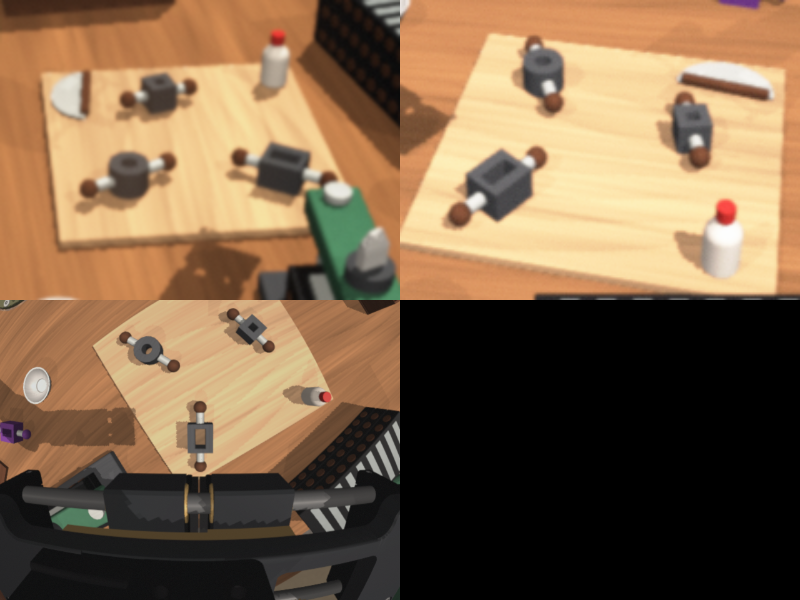

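```bash
python3 - <<'E'
from h import *
w=cv2.imread('pics/w3.png'); p=env.camera_params('wrist'); o=env.get_obs()
print(o['tool_pos'],o['tool_rot'],'cam',(-np.array(p['R']).T@p['t']).round(4)); print(np.array(p['R']).round(3))
print('slot w',onz(p,320,219,.048,True),'balls',onz(p,320,171,.03,True),onz(p,320,266,.03,True))
P,Q=env.camera_params('scene'),env.camera_params('side')
# slot centre: scene crop (495,172) ; side crop(284,157)
s=(240+(498-400)*.55,230+174*160/300); d=(270+288*.5,180+157*.5)
print('scene',s,onz(P,*s,.048),'side',d,onz(Q,*d,.048))
E
```

```text
[0.63330443 0.10956147 0.23977539] [-179.37963452    0.62218578   53.74024082] cam [0.582  0.1515 0.4345]
[[ 0.591  0.806 -0.01 ]
 [ 0.785 -0.572  0.238]
 [ 0.187 -0.149 -0.971]]
slot w [0.63278821 0.1123611  0.048     ] balls [0.59251024 0.14175356 0.03      ] [0.6787259  0.07866948 0.03      ]
scene (293.9, 322.8) [0.63842925 0.10821536 0.048     ] side (414.0, 258.5) [0.64099763 0.10679623 0.048     ]
```

```bash
python3 - <<'E'
from h import *
def pj(p,X): c=np.array(p['R'])@X+p['t']; return (c[:2]/c[2]*p['fx']+[p['cx'],p['cy']]).round()
for n in('scene','side'):
    p=env.camera_params(n); print(n,'tcp0',pj(p,[.65,0,.191]),'tips open',pj(p,[.6,0,.191]),pj(p,[.7,0,.191]),'now',pj(p,env.get_obs()['tool_pos']))
a=env.read_camera('side');b=env.read_camera('scene')
cv2.imwrite('pics/m4.png',np.hstack([cv2.resize(a[40:300,280:540],(400,400)),cv2.resize(b[80:340,180:440],(400,400))])[:,:,::-1])
E
```

```text
scene tcp0 [224. 259.] tips open [232. 241.] [215. 278.] now [290. 232.]
side tcp0 [442. 229.] tips open [418. 232.] [465. 227.] now [419. 184.]
```

View pics/m4.png

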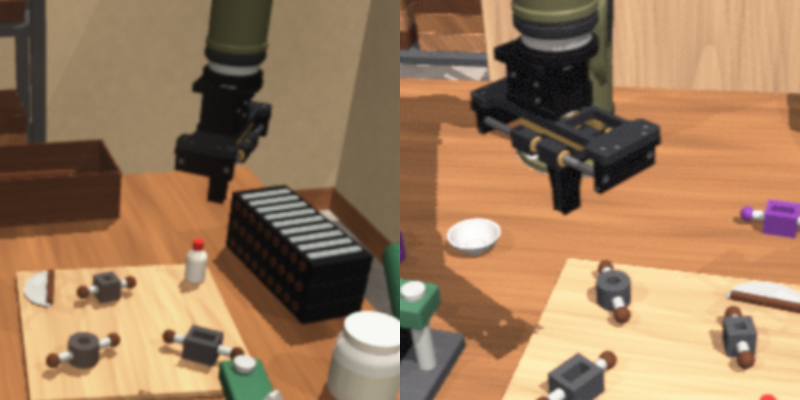

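The fingertip appears at side (422,170) and scene (289,217), but the reported TCP projects to (419,184) and (290,232). So the real tips are higher than reported. I'll triangulate to get the offset.

```bash
cat >> h.py <<'E'
def tri(u,v):
    (a,b),(c,e)=ray(env.camera_params('scene'),*u),ray(env.camera_params('side'),*v); t=np.linalg.lstsq(np.stack([b,-e],1),c-a,rcond=None)[0]
    x,y=a+b*t[0],c+e*t[1]; return ((x+y)/2).round(4),np.linalg.norm(x-y).round(4)
E
python3 - <<'E'
from h import *
print(tri((180+167*.65,80+209*.65),(280+218*.65,40+198*.65)),env.get_obs()['tool_pos'])
print('start finger tips', tri((212,258),(421,219)))
E
```

```text
(array([0.6367, 0.1104, 0.274 ]), np.float64(0.0015)) [0.63134244 0.10893238 0.23542114]
start finger tips (array([ 0.6245, -0.007 ,  0.1997]), np.float64(0.0575))
```

```bash
python3 - <<'E'
from h import *
for i in range(5):
    o=env.get_obs(); print(o['time_s'],o['tool_pos'].round(4) if hasattr(o['tool_pos'],'round') else o['tool_pos'],np.round(o['qpos'],2),np.round(o['joint_velocities'],1)); env.read_camera('side')
go(.6385,.1105,.055,53.8)
E
```

```text
5.05 [0.6313 0.1089 0.2354] [ -1.02  18.1  -14.4   78.94   4.33  84.8   38.51] [ 0.1  1.2  0.1  1.5  0.  -0.2 -0.1]
5.1 [0.631  0.1088 0.2345] [ -1.02  18.14 -14.4   78.99   4.33  84.8   38.51] [ 0.1  0.7 -0.   0.7  0.   0.1  0. ]
5.15 [0.6308 0.1088 0.2341] [ -1.02  18.17 -14.4   79.     4.33  84.8   38.51] [-0.1  0.4  0.   0.1 -0.1 -0.1 -0.1]
5.2 [0.6309 0.1088 0.234 ] [ -1.01  18.18 -14.4   79.     4.33  84.8   38.51] [-0.   0.1  0.  -0.3 -0.   0.  -0.1]
5.25 [0.631  0.1089 0.2342] [ -1.02  18.18 -14.4   78.97   4.33  84.8   38.51] [ 0.1 -0.1 -0.1 -0.6  0.   0.1 -0. ]
t 5.3 pos [0.6312 0.1089 0.2344] rot [-179.03    0.98   53.74] F [ 0.1 -0.9 -0.3] w 0.00047686524275627313
dp [0.0087 0.008  0.1792] rot [-0.97  0.98 -0.07]
```

The residual drift is only the arm settling. The real tips are about 35 mm above the reported TCP, so the grasp closed above the hub. I'll reopen, go lower, and confirm the height by touch and sight.

carry_out:
  plan:
    - {"grip":0,"dp":[0.009,0.008,0.02],"rotation":[-1,1,0]}
    - {"grip":0,"dp":[0,0,0.03],"rotation":[0,0,0]}
    - {"grip":0,"dp":[0,0,0.03],"rotation":[0,0,0]}
    - {"grip":0,"dp":[0,0,0.03],"rotation":[0,0,0]}
    - {"grip":0,"dp":[0,0,0.02],"rotation":[0,0,0]}
    - {"grip":0,"dp":[0,0,0.01],"rotation":[0,0,0]}
    - {"grip":0,"dp":[0,0,0],"rotation":[0,0,0]}
    - {"grip":0,"dp":[0,0,0],"rotation":[0,0,0]}

```text
time_s: 5.97
tool_pos: [0.642, 0.1114, 0.0857]
tool_rot: [-179.9, 0.1, 53.7]
force: [-0.1, -0.0, 0.7]
grip_width: 0.0459
```

```bash
python3 -c "
from h import *
go(.6385,.1105,.03,53.8)"
```

```text
t 5.9667 pos [0.642  0.1114 0.0857] rot [-1.7992e+02  6.0000e-02  5.3750e+01] F [-0.1 -0.   0.7] w 0.045892929857458825
dp [-0.0027 -0.0022  0.0557] rot [-0.08  0.06 -0.05]
```

carry_out:
  plan:
    - {"grip":0,"dp":[-0.003,-0.002,0.01],"rotation":[0,0,0]}
    - {"grip":0,"dp":[0,0,0.01],"rotation":[0,0,0]}
    - {"grip":0,"dp":[0,0,0.01],"rotation":[0,0,0]}
    - {"grip":0,"dp":[0,0,0],"rotation":[0,0,0]}
    - {"grip":0,"dp":[0,0,0],"rotation":[0,0,0]}
    - {"grip":0,"dp":[0,0,0],"rotation":[0,0,0]}
    - {"grip":0,"dp":[0,0,0.01],"rotation":[0,0,0]}

```text
time_s: 6.55
tool_pos: [0.6437, 0.1111, 0.05]
tool_rot: [179.6, -0.5, 53.7]
force: [0.5, 1.3, 0.5]
grip_width: 0.0853
```

```bash
python3 -c "
from h import *
go(.6385,.1105,.01,53.8)"
```

```text
t 6.55 pos [0.6437 0.1111 0.05  ] rot [179.59  -0.45  53.73] F [0.5 1.3 0.5] w 0.08528275975003523
dp [-0.0039 -0.0041  0.04  ] rot [ 0.41 -0.45 -0.07]
```

carry_out:
  plan:
    - {"grip":0,"dp":[-0.004,-0.004,0.015],"rotation":[0.4,-0.4,0]}
    - {"grip":0,"dp":[0,0,0.015],"rotation":[0,0,0]}
    - {"grip":0,"dp":[-0.001,-0.001,0.012],"rotation":[0,0,0]}
    - {"grip":0,"dp":[0,0,0.008],"rotation":[0,0,0]}

```text
time_s: 6.88
tool_pos: [0.6364, 0.1101, -0.0039]
tool_rot: [180.0, -0.1, 53.7]
force: [-0.2, 0.1, -0.1]
grip_width: 0.0866
```

```bash
python3 - <<'E'
from h import *
go(.6385,.1105,-.017,53.8)
a=env.read_camera('side');b=env.read_camera('scene')
cv2.imwrite('pics/m5.png',np.hstack([cv2.resize(a[150:310,340:500],(400,400)),cv2.resize(b[230:390,220:380],(400,400))])[:,:,::-1])
go(.6385,.1105,-.017,53.8)
E
```

```text
t 6.8833 pos [ 0.6364  0.1101 -0.0039] rot [ 1.7997e+02 -6.0000e-02  5.3720e+01] F [-0.2  0.1 -0.1] w 0.08662913924150097
dp [0.0016 0.0014 0.0131] rot [ 0.03 -0.06 -0.08]
t 6.9833 pos [ 0.6356  0.1099 -0.0044] rot [-1.7994e+02  3.0000e-02  5.3720e+01] F [-0.6 -0.7 -0.6] w 0.08676994172258756
dp [0.0022 0.0019 0.0126] rot [-0.06  0.03 -0.08]
```

View pics/m5.png

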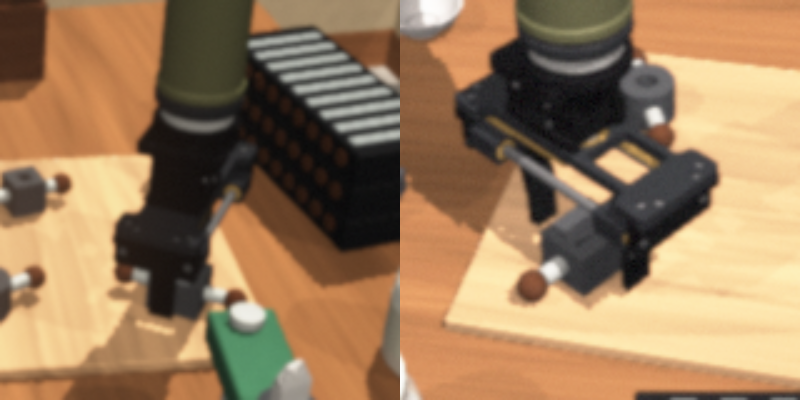

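The fingers straddle the hub. Tips are at scene (277,318) and side (405,275), and the balls stick out either side. There is no contact even at reported z = -4 mm, which confirms the offset.

```bash
python3 - <<'E'
from h import *
print(tri((277.2,318),(405.2,274.8)))
E
```

```text
(array([0.6106, 0.0714, 0.0306]), np.float64(0.0012))
```

carry_out:
  plan:
    - {"grip":0,"dp":[0.002,0.002,0.004],"rotation":[0,0,0]}
    - {"grip":0,"dp":[0,0,0.003],"rotation":[0,0,0]}
    - {"grip":0,"dp":[0,0,0],"rotation":[0,0,0]}

```text
time_s: 7.23
tool_pos: [0.6395, 0.1106, -0.0114]
tool_rot: [-180.0, -0.0, 53.7]
force: [0.2, -0.3, 0.5]
grip_width: 0.0869
```

carry_out:
  plan:
    - {"grip":0,"dp":[0,0,0.005],"rotation":[0,0,0]}
    - {"grip":0.4,"dp":[0,0,0],"rotation":[0,0,0]}
    - {"grip":0.4,"dp":[0,0,0],"rotation":[0,0,0]}
    - {"grip":0.4,"dp":[0,0,0],"rotation":[0,0,0]}
    - {"grip":0.4,"dp":[0,0,0],"rotation":[0,0,0]}

```text
time_s: 7.65
tool_pos: [0.6411, 0.1109, -0.0153]
tool_rot: [179.9, -0.2, 53.7]
force: [-0.1, -0.1, -0.2]
grip_width: 0.068
```

```bash
python3 -c "
from h import *
go(.6385,.1105,-.017,53.8)"
```

```text
t 7.65 pos [ 0.6411  0.1109 -0.0153] rot [ 1.7989e+02 -1.6000e-01  5.3720e+01] F [-0.1 -0.1 -0.2] w 0.0679576518176696
dp [-0.0019 -0.0018  0.0017] rot [ 0.11 -0.16 -0.08]
```

carry_out:
  plan:
    - {"grip":1,"dp":[-0.002,-0.002,0.002],"rotation":[0.1,-0.2,0]}
    - {"grip":1,"dp":[0,0,0],"rotation":[0,0,0]}
    - {"grip":1,"dp":[0,0,0],"rotation":[0,0,0]}
    - {"grip":1,"dp":[0,0,0],"rotation":[0,0,0]}
    - {"grip":1,"dp":[0,0,0],"rotation":[0,0,0]}
    - {"grip":1,"dp":[0,0,0],"rotation":[0,0,0]}
    - {"grip":1,"dp":[0,0,0],"rotation":[0,0,0]}
  force: 40

```text
time_s: 8.23
tool_pos: [0.638, 0.11, -0.0168]
tool_rot: [180.0, 0.1, 53.7]
force: [-0.2, -0.1, -0.6]
grip_width: 0.0435
```

Gripped at 43.5 mm. Lifting.

carry_out:
  plan:
    - {"grip":1,"dp":[0,0,-0.01],"rotation":[0,0,0]}
    - {"grip":1,"dp":[0,0,-0.03],"rotation":[0,0,0]}
    - {"grip":1,"dp":[0,0,-0.04],"rotation":[0,0,0]}
    - {"grip":1,"dp":[0,0,-0.04],"rotation":[0,0,0]}
    - {"grip":1,"dp":[0,0,-0.04],"rotation":[0,0,0]}
    - {"grip":1,"dp":[0,0,-0.035],"rotation":[0,0,0]}
    - {"grip":1,"dp":[0,0,-0.02],"rotation":[0,0,0]}
    - {"grip":1,"dp":[0,0,0],"rotation":[0,0,0]}

```text
time_s: 8.9
tool_pos: [0.6324, 0.11, 0.2034]
tool_rot: [-179.4, 0.7, 53.8]
force: [1.0, 0.8, -1.7]
grip_width: 0.0437
```

```bash
python3 -c "
from h import *
go(.606,-.195,.2,105)"
```

```text
t 8.9 pos [0.6324 0.11   0.2034] rot [-179.36    0.65   53.79] F [ 1.   0.8 -1.7] w 0.04366130711983901
dp [-0.2616  0.1589  0.0046] rot [ -0.89   0.32 -51.22]
```

carry_out:
  plan:
    - {"grip":1,"dp":[-0.015,0.009,0],"rotation":[-0.9,0.3,0]}
    - {"grip":1,"dp":[-0.03,0.018,0],"rotation":[0,0,0]}
    - {"grip":1,"dp":[-0.034,0.021,0],"rotation":[0,0,0]}
    - {"grip":1,"dp":[-0.034,0.021,0],"rotation":[0,0,0]}
    - {"grip":1,"dp":[-0.034,0.021,0],"rotation":[0,0,0]}
    - {"grip":1,"dp":[-0.034,0.021,0],"rotation":[0,0,0]}
    - {"grip":1,"dp":[-0.034,0.021,0],"rotation":[0,0,0]}
    - {"grip":1,"dp":[-0.03,0.018,0],"rotation":[0,0,0]}

```text
time_s: 9.57
tool_pos: [0.6058, -0.1685, 0.1933]
tool_rot: [-179.4, 0.1, 55.3]
force: [0.9, 0.2, -3.0]
grip_width: 0.0435
```

carry_out:
  plan:
    - {"grip":1,"dp":[-0.01,0.006,0],"rotation":[0,0,-4]}
    - {"grip":1,"dp":[0,0,0],"rotation":[0,0,-6.8]}
    - {"grip":1,"dp":[0,0,0],"rotation":[0,0,-6.8]}
    - {"grip":1,"dp":[0,0,0],"rotation":[0,0,-6.8]}
    - {"grip":1,"dp":[0,0,0],"rotation":[0,0,-6.8]}
    - {"grip":1,"dp":[0,0,0],"rotation":[0,0,-6.8]}
    - {"grip":1,"dp":[0,0,0],"rotation":[0,0,-6.8]}
    - {"grip":1,"dp":[0,0,0],"rotation":[0,0,-4]}

```text
time_s: 10.23
tool_pos: [0.5905, -0.1978, 0.1741]
tool_rot: [-178.0, -0.8, 105.0]
force: [-0.2, -0.6, -2.9]
grip_width: 0.0437
```

```bash
python3 -c "
from h import *
go(.606,-.195,.19,105)
print(env.get_obs()['qpos'])"
```

```text
t 10.2333 pos [ 0.5905 -0.1978  0.1741] rot [-177.95   -0.81  105.04] F [-0.2 -0.6 -2.9] w 0.043696511249757986
dp [-0.0011  0.0151 -0.0165] rot [-2.05 -0.81  0.05]
[ 24.89367041  17.78924931 -11.30405281  86.13715501   3.79687285
  78.60782936 118.28176371]
```

carry_out:
  plan:
    - {"grip":1,"dp":[-0.001,0.012,-0.01],"rotation":[-2,-0.8,0]}
    - {"grip":1,"dp":[0,0.002,-0.002],"rotation":[0,0,0]}
    - {"grip":1,"dp":[0,0,0],"rotation":[0,0,0]}

```text
time_s: 10.48
tool_pos: [0.6032, -0.1942, 0.1812]
tool_rot: [-179.8, -0.2, 104.9]
force: [-0.6, 0.5, -2.7]
grip_width: 0.0437
```

```bash
python3 - <<'E'
from h import *
go(.606,-.195,.18,105)
a=env.read_camera('side');b=env.read_camera('scene')
cv2.imwrite('pics/m6.png',np.hstack([cv2.resize(a[210:370,380:540],(400,400)),cv2.resize(b[170:330,50:210],(400,400))])[:,:,::-1])
go(.606,-.195,.18,105)
E
```

```text
t 10.4833 pos [ 0.6032 -0.1942  0.1812] rot [-179.77   -0.21  104.93] F [-0.6  0.5 -2.7] w 0.04369117639225787
dp [-0.0015  0.0025  0.0012] rot [-0.23 -0.21 -0.06]
t 10.5833 pos [ 0.6033 -0.1941  0.1815] rot [-179.79   -0.2   104.98] F [-0.6 -1.4 -3.4] w 0.04400694234491017
dp [-0.0015  0.0024  0.0015] rot [-0.21 -0.2  -0.02]
```

View pics/m6.png

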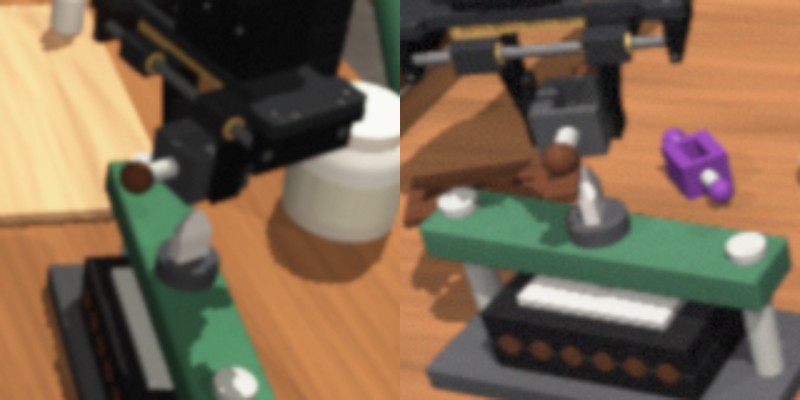

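The handle hangs above the tongue. The +x ball is at scene crop (560,157) and the -x ball at side crop (137,177). I'll cast both at handle height to check the centre and yaw.

```bash
python3 - <<'E'
from h import *
P,Q=env.camera_params('scene'),env.camera_params('side')
z=.2285
def pj(p,X): c=np.array(p['R'])@X+p['t']; return (c[:2]/c[2]*p['fx']+[p['cx'],p['cy']]).round(1)
u=lambda im,x0,y0:None
a=onz(P,50+160*.4,170+157*.4,z); b=onz(Q,380+137*.4,210+177*.4,z)
print(a,b,(a+b)/2,np.linalg.norm(a-b),np.degrees(np.arctan2(*(a-b)[1::-1])))
print('tips: scene',onz(P,50+187*.4,170+172*.4,.183),'side',onz(Q,380+200*.4,210+213*.4,.183))
E
```

```text
[ 0.64889216 -0.18376317  0.2285    ] [ 0.55354438 -0.20755245  0.2285    ] [ 0.60121827 -0.19565781  0.2285    ] 0.09827069535833931 14.009284721296268
tips: scene [ 0.60155347 -0.19691032  0.183     ] side [ 0.60850954 -0.19779009  0.183     ]
```

carry_out:
  plan:
    - {"grip":1,"dp":[-0.002,0.003,0.002],"rotation":[-0.2,-0.2,0]}
    - {"grip":1,"dp":[0,0,0.008],"rotation":[0,0,0]}
    - {"grip":1,"dp":[0,0,0.008],"rotation":[0,0,0]}
    - {"grip":1,"dp":[0,0,0],"rotation":[0,0,0]}

```text
time_s: 10.92
tool_pos: [0.6071, -0.1953, 0.1618]
tool_rot: [180.0, 0.1, 104.9]
force: [-0.1, 0.1, -3.4]
grip_width: 0.0433
```

```bash
python3 -c "
from h import *
go(.607,-.1955,.15,105)"
```

```text
t 10.9167 pos [ 0.6071 -0.1953  0.1618] rot [1.7998e+02 6.0000e-02 1.0487e+02] F [-0.1  0.1 -3.4] w 0.04326233895656815
dp [-0.0001 -0.0001  0.0118] rot [ 0.02  0.06 -0.13]
```

carry_out:
  plan:
    - {"grip":1,"dp":[0,0,0.006],"rotation":[0,0,0]}
    - {"grip":1,"dp":[0,0,0.006],"rotation":[0,0,0]}
    - {"grip":1,"dp":[0,0,0.005],"rotation":[0,0,0]}
    - {"grip":1,"dp":[0,0,0],"rotation":[0,0,0]}

```text
time_s: 11.25
tool_pos: [0.6061, -0.1952, 0.1414]
tool_rot: [-179.9, -0.0, 104.8]
force: [0.8, -0.1, -2.8]
grip_width: 0.0435
```

```bash
python3 -c "
from h import *
go(.607,-.1955,.12,105)"
```

```text
t 11.25 pos [ 0.6061 -0.1952  0.1414] rot [-1.7989e+02 -2.0000e-02  1.0484e+02] F [ 0.8 -0.1 -2.8] w 0.04346276535534786
dp [-0.0005  0.0008  0.0214] rot [-0.11 -0.02 -0.16]
```

carry_out:
  plan:
    - {"grip":1,"dp":[0,0.001,0.006],"rotation":[0,0,0]}
    - {"grip":1,"dp":[0,0,0.005],"rotation":[0,0,0]}
    - {"grip":1,"dp":[0,0,0.004],"rotation":[0,0,0]}
    - {"grip":1,"dp":[0,0,0],"rotation":[0,0,0]}

```text
time_s: 11.58
tool_pos: [0.6071, -0.195, 0.1245]
tool_rot: [-179.9, -0.0, 104.8]
force: [-0.1, 0.6, -3.3]
grip_width: 0.0433
```

```bash
python3 -c "
from h import *
go(.607,-.1955,.116,105)"
```

```text
t 11.5833 pos [ 0.6071 -0.195   0.1245] rot [-1.7988e+02 -3.0000e-02  1.0483e+02] F [-0.1  0.6 -3.3] w 0.04331579008388099
dp [-0.0005 -0.0002  0.0085] rot [-0.12 -0.03 -0.17]
```

carry_out:
  plan:
    - {"grip":1,"dp":[0,0,0.004],"rotation":[0,0,0]}
    - {"grip":1,"dp":[0,0,0.003],"rotation":[0,0,0]}
    - {"grip":1,"dp":[0,0,0.002],"rotation":[0,0,0]}

```text
time_s: 11.83
tool_pos: [0.6076, -0.1951, 0.1161]
tool_rot: [-179.9, 0.0, 104.8]
force: [-4.9, 1.3, 11.8]
grip_width: 0.0436
```

carry_out:
  plan:
    - {"grip":1,"dp":[0,0,0.003],"rotation":[0,0,0]}
    - {"grip":1,"dp":[0,0,0.003],"rotation":[0,0,0]}

```text
time_s: 12.0
tool_pos: [0.6077, -0.1952, 0.1161]
tool_rot: [-180.0, 0.1, 104.8]
force: [-6.2, 2.0, 11.3]
grip_width: 0.0437
```

It stopped at z = 0.1161, the predicted home height, and took an upward force of about 12 N. Now to release and retreat.

carry_out:
  plan:
    - {"grip":0,"dp":[0,0,0],"rotation":[0,0,0]}
    - {"grip":0,"dp":[0,0,0],"rotation":[0,0,0]}
    - {"grip":0,"dp":[0,0,0],"rotation":[0,0,0]}
    - {"grip":0,"dp":[0,0,0],"rotation":[0,0,0]}
    - {"grip":0,"dp":[0,0,0],"rotation":[0,0,0]}
    - {"grip":0,"dp":[0,0,0],"rotation":[0,0,0]}
    - {"grip":0,"dp":[0,0,0],"rotation":[0,0,0]}

```text
time_s: 12.58
tool_pos: [0.6108, -0.196, 0.1201]
tool_rot: [179.6, 0.4, 104.8]
force: [0.7, -0.4, 0.1]
grip_width: 0.0816
```

carry_out:
  plan:
    - {"grip":0,"dp":[0,0,-0.005],"rotation":[0,0,0]}
    - {"grip":0,"dp":[0,0,-0.01],"rotation":[0,0,0]}
    - {"grip":0,"dp":[0,0,-0.02],"rotation":[0,0,0]}
    - {"grip":0,"dp":[0,0,-0.03],"rotation":[0,0,0]}
    - {"grip":0,"dp":[0,0,-0.03],"rotation":[0,0,0]}
    - {"grip":0,"dp":[0,0,-0.03],"rotation":[0,0,0]}
    - {"grip":0,"dp":[0,0,-0.03],"rotation":[0,0,0]}
    - {"grip":0,"dp":[0,0,0],"rotation":[0,0,0]}

```text
time_s: 13.25
tool_pos: [0.6076, -0.1948, 0.2835]
tool_rot: [179.8, 0.2, 104.8]
force: [0.8, 0.1, 0.5]
grip_width: 0.0871
```

```bash
python3 - <<'E'
from h import *
go(.606,-.195,.25,105)
a=env.read_camera('side');b=env.read_camera('scene')
cv2.imwrite('pics/m7.png',np.hstack([cv2.resize(a[200:400,370:570],(400,400)),cv2.resize(b[170:330,50:210],(400,400))])[:,:,::-1])
E
```

```text
t 13.25 pos [ 0.6076 -0.1948  0.2835] rot [179.83   0.19 104.83] F [0.8 0.1 0.5] w 0.08707443887970376
dp [ 0.0003 -0.0017  0.0335] rot [ 0.17  0.19 -0.17]
```

View pics/m7.png

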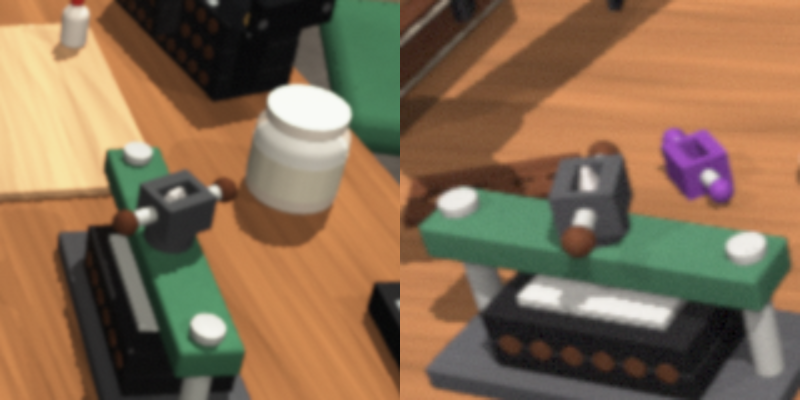

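The hub sits level on the shoulder at side crop (177,212), with the tongue's tip showing inside the slot and the gripper clear. Handing in.

```bash
python3 -c "
from h import *
print(env.sign_off())"
```

```text
the job is handed in; nothing more can be done
None
```

The slotted handle is on the press spindle: I turned it to the tongue (about 15° yaw), pressed it down and let go. I handed the job in at about 13.4 s.

- **Missed grasp:** the first grasp closed on nothing. The camera views showed the real fingertips about 35 mm above the reported TCP. I corrected for that, and the second grasp held at 43.5 mm. Nothing was disturbed by the miss.
- **Seating:** the hub met no resistance on the way down. It stopped at the predicted home height (reported z 0.116), with an upward force of about 12 N.
- **Last checks:** the final pictures show the hub level on the shoulder with the tongue in the slot and the gripper clear above.
- **Not rechecked:** I never reached for the other two handles, and they were where they lay in earlier views. I did not re-image the whole board at the end.
- **Disagreement:** the scene and side cameras differed by about 7 mm along x at the tongue tip. I averaged them, and that error did not stop the fit.

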